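# Find and mark the high spot of a banding wheel

### The job

Find the highest spot of the banding wheel's drum (there is a lesser one too) by turning the wheel slowly with its knob and feeling how it drags against the sprung pointer, and stop with that high spot at the pointer. Then press the marking cap down to mark it there and nowhere else, and leave the wheel standing on its high spot with the cap up again. Be gentle with the wheel and the cap, and leave the other things where they are.

Things in the scene. Friction and masses are not known exactly. Their poses are not given: they have to be found in the camera images.
- stand: The truing stand: a dark steel base plate 220 x 310 x 15 mm, bolted down, that carries a round turning wheel and the pointer head. Origin: on the table, straight below the wheel's axis; z up; the pointer head stands towards its +y axis.
- wheel: The wheel: an aluminium plate 204 mm in diameter, its top 71 mm above the table, turning endlessly either way about a vertical axis and staying where it is left. Origin: on the axis, 9 mm below the plate's top. Its x axis points to the knob; nothing on it shows where the drum's spots are.
- knob (a point): The wheel's crank knob: an upright wooden cylinder 22 mm in diameter, standing from 75 to 113 mm above the table, 55 mm from the wheel's axis. It spins on its own pin, so the hand need not turn while it goes round; a 15 to 25 N grip is enough. This point: on the knob's axis, 98 mm above the table.
- drum (a point): Centre of the drum, on the wheel's axis, 51 mm above the table. The drum, radius 95 mm, is fixed under the plate, hidden by its edge, and turns with it. Anywhere round it lie one high spot, about 5 mm proud and 36 degrees wide, and a lesser one, about 2.5 mm and 26 degrees. Both are even mounds.
- gauge: The pointer head: a grey block 50 x 50 mm, its top 77 mm above the table, bolted to the base plate. Origin: centre of its underside, 150 mm from the wheel's axis, 15 mm above the table. Its -y axis points to the wheel's axis.
- pointer (a point): Where the sprung pointer, a steel pin sticking out of the pointer head, rubs on the round drum under the plate: about 2 N on the round part, 11.8 N on the high spot's top, under 8 N on the lesser one. At the knob the wheel drags a little; it turns several N heavier while a spot climbs onto the pointer, and goes light or pulls ahead just past its top. Good within about 6 degrees.
- marker_top (a point): Centre of the top of the marking cap, a black push cap of 22 mm diameter in a round steel collar on top of the pointer head. Pressed down, it marks the drum at the pointer.
- marker (a joint): Travel of the marking cap: 0 up, 0.006 m fully down; sprung, fully down takes about 5 N; it marks from 4.5 mm on.
- cup: bystander: the paper cup; leave it alone.
- jar: bystander: the jar; leave it alone.
- spatula: bystander: the spatula; leave it alone.
- brush: bystander: the brush; leave it alone.
- water: bystander: the water bottle; leave it alone.
- cup2: bystander: the second cup; leave it alone.
- dish: bystander: the dish; leave it alone.
- paint: bystander: the paint bottle; leave it alone.

How it is judged:
On the way, in this order (a step that is already met when the one before it is completed fails the run):
1. the high spot is stopped at the pointer (contact force between stand and gauge above 10.6 N and angular speed of wheel below 0.05 rad/s), for 0.2 s.
2. the marking cap is pressed with the high spot at the pointer (contact force between stand and gauge above 10.3 N and value of joint marker above 0.0045 m), for 0.05 s.
At the end, for the whole second after the job is handed in: The wheel stands still with the top of its high spot at the pointer (the pointer presses on the drum with more than 10.6 N, that is within about 6 degrees), the marking cap has been pressed there and is up again, and the other things are where they were (all of step 1 and value of joint marker below 0.0015 m); the robot touches nothing.
It fails at once if the drum is marked anywhere but at its high spot (value of joint marker above 0.0045 m and not (contact force between stand and gauge above 10 N)).
It fails at once if a bystander is disturbed (moved by more than 15 mm) (distance of any of cup, jar, spatula, brush, water, cup2, dish, paint from where it was at the start of the episode above 0.015 m).
It fails at once if the wheel or its knob is strained (fingers on it with over 90 N, both together) (contact force between the fingers and wheel above 90 N).
It fails at once if the cap or the pointer head is pressed with over 30 N (contact force between the fingers and gauge above 30 N).
It fails at once if the wheel is spun fast (over 5 rad/s) (angular speed of wheel above 5 rad/s).
It also fails if it takes over 72 s, if anything falls off the work surface, if the arm or the gripper's body presses on something with over 40 N, if the wrist force passes 120 N, or if a joint passes its speed limit or range.

### The arm

A 7-joint arm with a two-finger parallel gripper is mounted at the origin on the work surface. World frame = base frame: x ahead of the robot, y to its left, z up, the work surface at z = 0. Lengths are in m, angles in rad, forces in N, time in s.
With the tool pointing down it reaches from about 0.425 to 0.8 m from the base axis. Payload 8.3 kg.
Tool frame: the origin (TCP) lies at the centre of the arm's flange, where the gripper is bolted on; the fingertips stand 173 mm ahead of it and the grasp point (between the pads) lies 155 mm ahead of it (robot.tip_extent is the distance from the TCP to the fingertips, in m); z points along the fingers, y is the line along which they close (so a half turn about z gives the same grasp; the last joint's range is limited). The gripper opens to 85 mm and grips with 20 to 120 N. Pads are 22 mm wide; open, the fingers measure 114 mm over their backs; the gripper's body (76 mm by 85 mm) begins 54 mm behind the grasp point. The pads swing forward as they close: fully open they stand 13 mm farther back than shut.
Start: joints at [1.147, 0.383, 0.016, 1.37, -0.006, 1.388, -0.046], TCP at [0.221, -0.585, 0.405] pointing down, gripper open.
Joint ranges: [-2.95, 2.95], [-0.25, 2.06], [-1.52, 1.56], [0.18, 2.33], [-1.44, 4.58], [0.02, 2.06], [-3.01, 3.01]. Speed limits (rad/s): [2.39, 2.39, 3.01, 3.01, 3.14, 3.14, 3.14].

### API

Orientations are given as a unit quaternion [w, x, y, z].
In Python, from plant import robot gives the robot as it stands.
- The arm moves only by the tool apply_moves, never from a script. Its argument "rows" is a list of rows, each an object with "claw": the opening, from 0 (shut) to 1 (fully open); "slide": the shift along the tool's x, y, z in cm, a list of three; "spin": the turn about the tool's z in rad. A call has 1 to 8 rows; each row shifts and turns the commanded pose from where the row before left it, along the tool's axes as they then stand; what a row does not reach is not made up. A row lasts 1/12 s, in which the tool goes at most 41.7 mm and 7.16 degrees, less where a joint would pass 70% of its speed; a pose out of reach is approached as far as the arm can. A call with a gripper value outside its range is refused whole. The fingers move at their own pace and stop on an object; the grip force is fixed at half the most. Time passes only in rows, so rows that do not move let the fingers close. It gives the time, the measured TCP pose, the force, the opening and the grip force at its end, in the units of the state.
- robot.sense(): the state, without advancing time (a new reading comes with each control period).
- robot.camera(name): name is "side" or "top"; returns a dict with "img" (420x560x3 uint8, red, green, blue), "mtx" (3x3 intrinsics, pixels), "extrinsics" (4x4, takes a point from camera to world coordinates). Camera axes: x right, y up, looking along -z (the intrinsics and any distortion apply to the point x, -y, -z); pixel columns grow to the right and rows downward; lengths in m; the calibration is good to about 2 mm. A picture is of the moment at which its call begins. There is no depth.
- robot.close_job(): hands the job in; it is judged then, once.
The state is a dict: "clock": time; "joint_pos": joint angles; "joint_velocities": joint speeds; "tau": joint torques, N m; "tcp_pos": TCP position; "ee_rot": TCP orientation; "contact_force": force on the tool from outside, world axes, zero at the start; "ft_torque": the same for the moment, N m; "width": finger opening in m; "gripper_force": force on a finger pad.
Only numpy, scipy, OpenCV 4.12 (cv2) and the standard library are available. Lean on these libraries where they do the work, as an engineer would, in place of code of your own. Each camera call takes 0.05 s, during which the arm holds its last target. There are 200 camera calls.

## Working session

There is one attempt and no reset: what is moved stays moved. The work goes in short steps, Python scripts to look and compute and a tool call to move; the robot and the scene stay as the last step left them, time stands still between calls to the robot, and variables do not carry over. Pictures are saved under pics/ and viewed, at most 10 in all, crops included, and the job is handed in when it is done.

Besides the shell and the picture viewer there is one more tool, called as name(argument=value, ...), one argument or row to a line, values as JSON. apply_moves: Moves the arm, as the interface text tells. Its arguments: {"type":"object","properties":{"rows":{"type":"array","items":{"type":"object","properties":{"claw":{"type":"number"},"slide":{"type":"array","items":{"type":"number"}},"spin":{"type":"number"}}}}},"required":["rows"]}

```bash
mkdir -p pics; ls; python3 - <<'E'
from plant import robot
import cv2
s=robot.sense(); print(s)
for n in("side","top"):
    c=robot.camera(n); cv2.imwrite(f"pics/{n}0.png",c["img"][:,:,::-1]); print(n,c["mtx"],c["extrinsics"],[k for k in c])
E
```

```text
pics
{'clock': 0.0, 'joint_pos': array([ 1.1470898 ,  0.38427714,  0.01637467,  1.37112724, -0.00632228,
        1.38819075, -0.04650666]), 'joint_velocities': array([ 0.00169244, -0.00228204,  0.00178014, -0.001406  ,  0.00225832,
       -0.00129336,  0.00118971]), 'tau': array([ 7.02696798e-04, -6.27600718e+01,  8.44165888e-01, -3.71829522e+01,
        1.65372802e-02,  1.39047034e-02,  2.33324975e-06]), 'tcp_pos': array([ 0.22063372, -0.58460122,  0.40366642]), 'ee_rot': array([-9.59754238e-04,  9.83766233e-01,  1.79452066e-01, -1.82386290e-04]), 'contact_force': array([-0.02671647, -0.09564389, -0.35733711]), 'ft_torque': array([0.02867939, 0.0218406 , 0.03028802]), 'gripper_force': 0.0, 'width': 0.08543813806639469}
side [[406.33087008   0.         282.52490404]
 [  0.         406.33087008 208.16853444]
 [  0.           0.           1.        ]] [[-0.96044668  0.15830058 -0.2290919   0.30804641]
 [-0.2775303  -0.61147512  0.74099603  0.91999603]
 [-0.02278389  0.77526712  0.63122245  0.86154531]
 [ 0.          0.          0.          1.        ]] ['img', 'mtx', 'extrinsics']
top [[471.150434     0.         284.9684493 ]
 [  0.         471.150434   204.39759981]
 [  0.           0.           1.        ]] [[ 0.00614479  0.99458038 -0.10378874  0.43069914]
 [-0.99997981  0.00594382 -0.00224553  0.00658929]
 [-0.00161646  0.10380045  0.99459683  1.5341577 ]
 [ 0.          0.          0.          1.        ]] ['img', 'mtx', 'extrinsics']
```

View pics/side0.png

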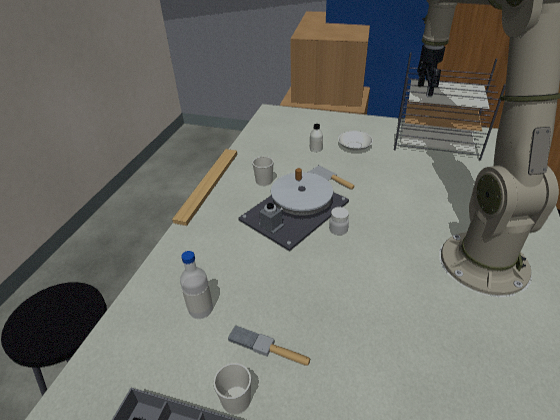

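View pics/top0.png

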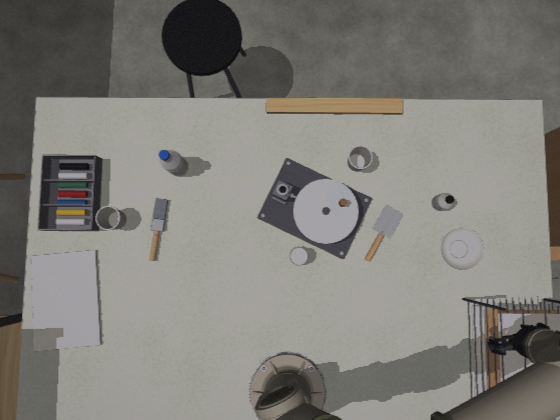

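The side view shows the wheel around px (302,188), knob (298,173) and black cap (270,207). The top view shows the wheel at (326,211), knob (344,203) and cap (283,190). The jar at (299,256) sits close to the base plate, and a cup at (360,158) is also near.

```bash
cat > h.py <<'E'
import numpy as np, cv2
from plant import robot
def ray(c,u,v):
    K=c["mtx"];E=c["extrinsics"]
    d=E[:3,:3]@np.array([(u-K[0,2])/K[0,0],-(v-K[1,2])/K[1,1],-1.]); return E[:3,3],d
def plane(c,u,v,z):
    o,d=ray(c,u,v); return o+d*(z-o[2])/d[2]
def tri(a,b):
    (o1,d1),(o2,d2)=a,b
    t=np.linalg.lstsq(np.c_[d1,-d2],o2-o1,rcond=None)[0]
    p,q=o1+d1*t[0],o2+d2*t[1]; return (p+q)/2,np.linalg.norm(p-q)
def biggest(m):
    cs=cv2.findContours(m.astype(np.uint8),cv2.RETR_EXTERNAL,cv2.CHAIN_APPROX_NONE)[0]
    return max(cs,key=cv2.contourArea)
E
python3 - <<'E'
from h import *
t=robot.camera("top");s=robot.camera("side")
def knob(c,u,v,r=14):
    h=cv2.cvtColor(c["img"],cv2.COLOR_RGB2HSV).astype(int)
    m=np.zeros(h.shape[:2],bool);m[v-r:v+r,u-r:u+r]=1
    m&=(h[...,0]<22)&(h[...,1]>110)&(h[...,2]>50)
    ys,xs=np.nonzero(m);return xs.mean(),ys.mean(),xs.min(),xs.max(),ys.min(),ys.max(),m.sum()
k=knob(t,344,203);ks=knob(s,298,173);print(k,ks)
print("knob tri",tri(ray(t,k[0],k[1]),ray(s,ks[0],ks[1])),plane(t,k[0],k[1],.113))
# wheel
for n,c,u,v,R in(("top",t,326,211,45),("side",s,302,188,45)):
    g=cv2.cvtColor(c["img"],cv2.COLOR_RGB2GRAY);m=np.zeros(g.shape,np.uint8);m[v-R:v+R,u-R:u+R]=1
    hs=cv2.cvtColor(c["img"],cv2.COLOR_RGB2HSV)
    con=biggest((m>0)&(g>120)&(hs[...,1]<60)); P=np.array([plane(c,*p[0],.071)[:2] for p in cv2.convexHull(con)]).astype(np.float32)
    print(n,cv2.minEnclosingCircle(P),cv2.boundingRect(con))
    if n=="top": cv2.imwrite("pics/tc.png",cv2.resize(c["img"][140:270,240:400,::-1],None,fx=5,fy=4.6,interpolation=cv2.INTER_CUBIC)[:600])
    else: cv2.imwrite("pics/sc.png",cv2.resize(c["img"][150:250,230:360,::-1],None,fx=6,fy=6,interpolation=cv2.INTER_CUBIC))
E
```

```text
(np.float64(342.45454545454544), np.float64(202.0909090909091), np.int64(340), np.int64(345), np.int64(199), np.int64(205), np.int64(33)) (np.float64(298.1551724137931), np.float64(173.79310344827587), np.int64(296), np.int64(301), np.int64(168), np.int64(179), np.int64(58))
knob tri (array([ 0.58762479, -0.16698037,  0.09500199]), np.float64(0.0029050209226784383)) [ 0.58707848 -0.16455109  0.113     ]
top ((0.595613420009613, -0.14435753226280212), 0.14323021471500397) (292, 166, 79, 78)
side ((0.6101282835006714, -0.23335403203964233), 0.2315351366996765) (257, 143, 90, 67)
```

View pics/tc.png

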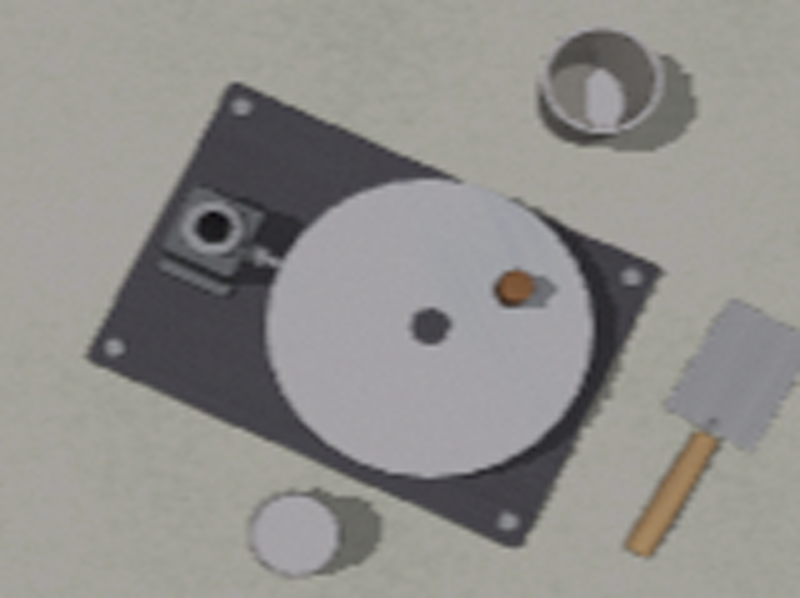

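View pics/sc.png

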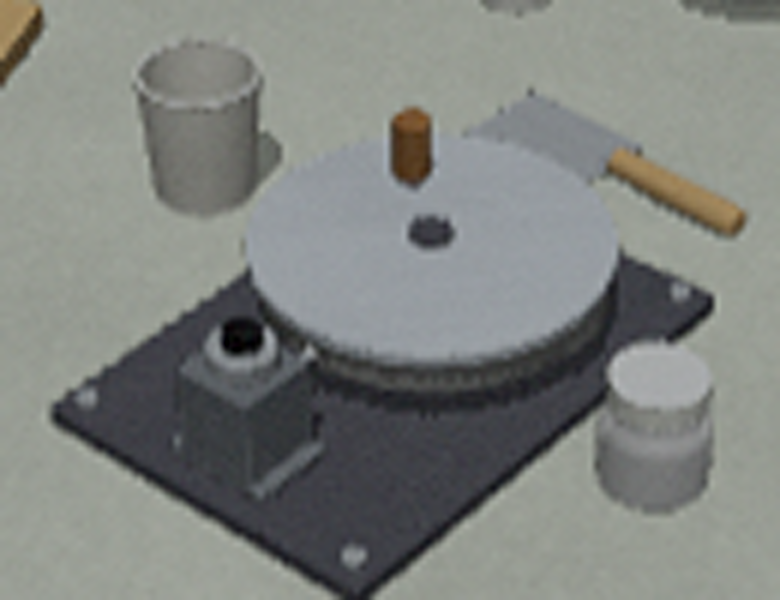

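The crops show the disc (top) from x 266–593 and y 179–477, so its centre is (325.9,211.3) in image pixels. The knob top is at (343,202.4) and the cap at (282.6,189.1). In the side view the hub is at (301.8,188.7), the cap at (270.3,206) and the knob top at about (298.5,169.5).

```bash
python3 - <<'E'
from h import *
t=robot.camera("top");s=robot.camera("side")
R=lambda a,b:tri(ray(t,*a),ray(s,*b))
C=plane(t,325.9,211.3,.071);print("centre",C,plane(s,301.8,188.7,.071),R((325.9,211.3),(301.8,188.7)))
print("disc dia",plane(t,293.2,211.3,.071)-plane(t,358.6,211.3,.071))
k=plane(t,342.7,202.3,.113);print("knob",k,plane(s,298.5,169.5,.113),np.linalg.norm((k-C)[:2]))
p,e=R((282.6,189.1),(270.3,206));print("cap",p,e,plane(t,282.6,189.1,.09),np.linalg.norm((p-C)[:2]))
for n,uv,z in(("jar",(299,256),.05),("cup",(360,156),.06)):print(n,plane(t,*uv,z))
print(np.degrees(np.arctan2(*(p-C)[1::-1])),np.degrees(np.arctan2(*(k-C)[1::-1])))
E
```

```text
centre [ 0.56251355 -0.1178285   0.071     ] [ 0.56190473 -0.12066853  0.071     ] (array([ 0.56176448, -0.11774211,  0.07318555]), np.float64(0.0011191188710850304))
disc dia [-0.00122301  0.20383043  0.        ]
knob [ 0.58644482 -0.16529137  0.113     ] [ 0.58475404 -0.16607259  0.113     ] 0.05315477065373676
cap [0.62710313 0.01711915 0.09294222] 0.002869968183931726 [0.62891818 0.01746596 0.09      ] 0.14960843795760145
jar [ 0.4233833  -0.03499361  0.05      ]
cup [ 0.74065051 -0.22766101  0.06      ]
64.4229687592389 -63.24227509159086
```

```bash
cat >> h.py <<'E'
from scipy.spatial.transform import Rotation as Ro
C=np.array([.562,-.1185])
def Rt(s): q=s["ee_rot"]; return Ro.from_quat([q[1],q[2],q[3],q[0]]).as_matrix()
def to(x,y,z):
    s=robot.sense(); d=np.array([x,y,z])-s["tcp_pos"]; r=Rt(s)
    print("slide cm",np.round(r.T@d*100,2),"tcp",s["tcp_pos"].round(4),"yaw y",np.degrees(np.arctan2(r[1,1],r[0,1])).round(1),"tilt",r[2,:2].round(4),"f",s["contact_force"].round(2),"w",s["width"],s["gripper_force"],"j7",s["joint_pos"][6],"t",s["clock"])
E
python3 -c "
from h import *
print(robot.tip_extent); to(.5868,-.1675,.33)"
```

```text
0.1734
slide cm [ 48.99 -26.1    7.45] tcp [ 0.2207 -0.5847  0.4043] yaw y -69.3 tilt [ 0.     -0.0007] f [ 0.1  -0.32  0.09] w 0.08534288333715412 0.0 j7 -0.04648708146919042 t 0.3
```

apply_moves(
  rows=[
    {"claw": 1,"slide": [0,0,-3],"spin": 0},
    {"claw": 1,"slide": [0.5,-0.3,-3],"spin": 0},
    {"claw": 1,"slide": [2.5,-1.3,0],"spin": 0},
    {"claw": 1,"slide": [3,-1.6,0],"spin": 0},
    {"claw": 1,"slide": [3,-1.6,0],"spin": 0},
    {"claw": 1,"slide": [3,-1.6,0],"spin": 0},
    {"claw": 1,"slide": [3,-1.6,0],"spin": 0},
    {"claw": 1,"slide": [3,-1.6,0],"spin": 0},
  ],
)

```text
clock: 0.97
tcp_pos: [0.356, -0.4299, 0.4648]
ee_rot: [0.0, 0.984, 0.179, 0.0]
contact_force: [-0.1, 0.0, 0.7]
width: 0.0853
gripper_force: 0.0
```

apply_moves(
  rows=[
    {"claw": 1,"slide": [3,-1.6,0],"spin": 0},
    {"claw": 1,"slide": [3,-1.6,0],"spin": 0},
    {"claw": 1,"slide": [3,-1.6,0],"spin": 0},
    {"claw": 1,"slide": [3,-1.6,0],"spin": 0},
    {"claw": 1,"slide": [3,-1.6,1],"spin": 0},
    {"claw": 1,"slide": [3,-1.6,2],"spin": 0},
    {"claw": 1,"slide": [3,-1.6,2],"spin": 0},
    {"claw": 1,"slide": [3,-1.6,2],"spin": 0},
  ],
)

```text
clock: 1.63
tcp_pos: [0.5353, -0.2255, 0.3943]
ee_rot: [0.0, 0.984, 0.179, 0.0]
contact_force: [0.4, -0.8, 0.1]
width: 0.0854
gripper_force: 0.0
```

apply_moves(
  rows=[
    {"claw": 1,"slide": [3,-1.6,2],"spin": 0},
    {"claw": 1,"slide": [2,-1,2],"spin": 0},
    {"claw": 1,"slide": [0,0,1],"spin": 0},
    {"claw": 1,"slide": [0,0,0],"spin": 0},
    {"claw": 1,"slide": [0,0,0],"spin": 0},
  ],
)

```text
clock: 2.05
tcp_pos: [0.5717, -0.1857, 0.3444]
ee_rot: [-0.0, 0.984, 0.179, -0.001]
contact_force: [-0.1, -0.4, 0.0]
width: 0.0852
gripper_force: 0.0
```

```bash
python3 -c "
from h import *
to(.5868,-.1675,.256)"
```

```text
slide cm [ 2.06 -1.17  8.83] tcp [ 0.5717 -0.1857  0.3444] yaw y -69.4 tilt [-0.0015 -0.0004] f [-0.1  -0.44  0.01] w 0.08515106422967884 0.0 j7 -1.0318283130188541 t 2.05
```

apply_moves(
  rows=[
    {"claw": 0.7,"slide": [2.06,-1.17,0],"spin": 0},
    {"claw": 0.7,"slide": [0,0,2],"spin": 0},
    {"claw": 0.7,"slide": [0,0,2],"spin": 0},
    {"claw": 0.7,"slide": [0,0,2],"spin": 0},
    {"claw": 0.7,"slide": [0,0,1.8],"spin": 0},
    {"claw": 0.7,"slide": [0,0,1],"spin": 0},
    {"claw": 0.7,"slide": [0,0,0],"spin": 0},
    {"claw": 0.7,"slide": [0,0,0],"spin": 0},
  ],
)

```text
clock: 2.72
tcp_pos: [0.5872, -0.1678, 0.2578]
ee_rot: [0.0, 0.984, 0.179, 0.0]
contact_force: [0.9, 0.9, 0.2]
width: 0.0602
gripper_force: 0.0
```

apply_moves(
  rows=[
    {"claw": 0.4,"slide": [0,0,0],"spin": 0},
    {"claw": 0.34,"slide": [0,0,0],"spin": 0},
    {"claw": 0.34,"slide": [0,0,0],"spin": 0},
    {"claw": 0.34,"slide": [0,0,0],"spin": 0},
  ],
)

```text
clock: 3.05
tcp_pos: [0.5875, -0.1667, 0.2576]
ee_rot: [0.0, 0.984, 0.179, 0.001]
contact_force: [-0.3, -0.1, 0.3]
width: 0.029
gripper_force: 0.0
```

```bash
python3 - <<'E'
from h import *
to(.5868,-.1675,.256)
t=robot.camera("side"); cv2.imwrite("pics/s2.png",cv2.resize(t["img"][120:240,230:390,::-1],None,fx=5,fy=5,interpolation=cv2.INTER_CUBIC))
E
```

```text
slide cm [-0.09  0.05  0.16] tcp [ 0.5875 -0.1667  0.2576] yaw y -69.3 tilt [0.0011 0.0008] f [-0.31 -0.07  0.26] w 0.02902655924607066 0.0 j7 -1.0921081379025257 t 3.05
```

View pics/s2.png

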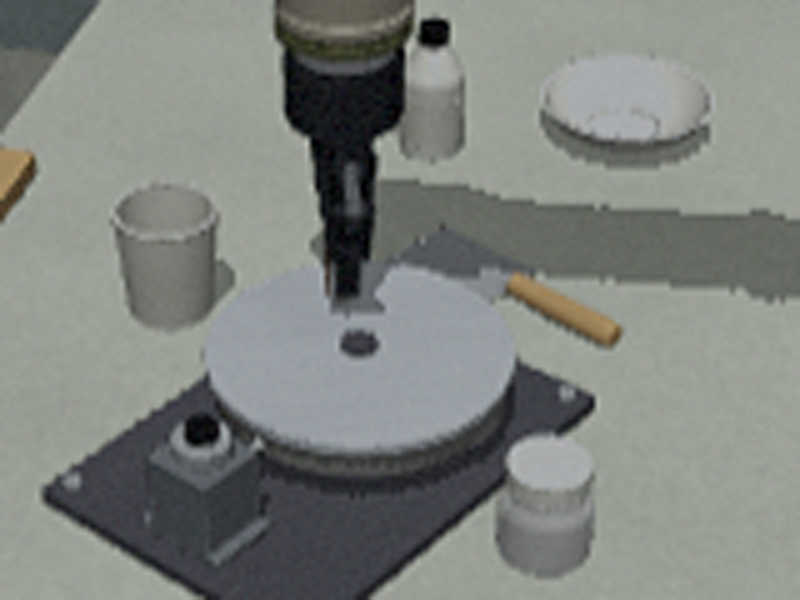

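The gripper stands around the knob, with the fingers in front of and behind it at px (345,280) in the crop. Nothing else has moved. I'll close in small steps.

apply_moves(
  rows=[
    {"claw": 0.3,"slide": [0,0,0],"spin": 0},
    {"claw": 0.29,"slide": [0,0,0],"spin": 0},
    {"claw": 0.28,"slide": [0,0,0],"spin": 0},
  ],
)

```text
clock: 3.35
tcp_pos: [0.5873, -0.1667, 0.2567]
ee_rot: [-0.0, 0.984, 0.18, 0.0]
contact_force: [0.0, 0.0, -0.1]
width: 0.0238
gripper_force: 0.0
```

apply_moves(
  rows=[
    {"claw": 0.27,"slide": [0,0,0],"spin": 0},
    {"claw": 0.27,"slide": [0,0,0],"spin": 0},
  ],
)

```text
clock: 3.52
tcp_pos: [0.5873, -0.1667, 0.2567]
ee_rot: [-0.0, 0.984, 0.179, -0.0]
contact_force: [-0.0, -0.3, 0.3]
width: 0.0228
gripper_force: 0.0
```

apply_moves(
  rows=[
    {"claw": 0.26,"slide": [0,0,0],"spin": 0},
    {"claw": 0.26,"slide": [0,0,0],"spin": 0},
  ],
)

```text
clock: 3.68
tcp_pos: [0.5873, -0.1666, 0.2567]
ee_rot: [-0.0, 0.984, 0.18, -0.0]
contact_force: [0.5, -0.1, -0.7]
width: 0.0222
gripper_force: 0.2
```

apply_moves(
  rows=[
    {"claw": 0.25,"slide": [0,0,0],"spin": 0},
    {"claw": 0.25,"slide": [0,0,0],"spin": 0},
  ],
)

```text
clock: 3.85
tcp_pos: [0.5873, -0.1665, 0.2567]
ee_rot: [-0.0, 0.984, 0.18, -0.0]
contact_force: [-0.9, 0.7, 0.4]
width: 0.0214
gripper_force: 11.1
```

apply_moves(
  rows=[
    {"claw": 0.24,"slide": [0,0,0],"spin": 0},
    {"claw": 0.24,"slide": [0,0,0],"spin": 0},
  ],
)

```text
clock: 4.02
tcp_pos: [0.5873, -0.1665, 0.2568]
ee_rot: [-0.0, 0.984, 0.18, -0.0]
contact_force: [-1.4, -0.4, 1.3]
width: 0.0215
gripper_force: 28.6
```

```bash
cat >> h.py <<'E'
C=np.array([.5618,-.1179])
def circ(a0,a1,step,r=5.49,yaw=20.7):
    a=np.radians(np.arange(a0,a1+.01*step,step)); P=r*np.c_[np.cos(a),np.sin(a)]; Y=np.radians(yaw)
    T=np.c_[[np.cos(Y),np.sin(Y)],[np.sin(Y),-np.cos(Y)]]
    c=np.round(P@T,2); print(*[f"{np.degrees(x):.0f}:{d[0]:.2f},{d[1]:.2f}" for x,d in zip(a[1:],np.diff(c,axis=0))])
def tang(p,f):
    p=np.array(p)-C; a=np.arctan2(p[1],p[0]); return np.degrees(a).round(1),np.hypot(*p).round(4),round(-f[0]*np.sin(a)+f[1]*np.cos(a),1),round(f[0]*np.cos(a)+f[1]*np.sin(a),1)
E
python3 -c "
from h import *
circ(-62,298,5)"
```

```text
-57:0.47,-0.09 -52:0.46,-0.12 -47:0.45,-0.16 -42:0.44,-0.20 -37:0.41,-0.24 -32:0.40,-0.27 -27:0.36,-0.31 -22:0.34,-0.34 -17:0.31,-0.36 -12:0.28,-0.39 -7:0.24,-0.42 -2:0.20,-0.43 3:0.17,-0.45 8:0.13,-0.46 13:0.08,-0.47 18:0.04,-0.48 23:0.01,-0.48 28:-0.04,-0.48 33:-0.09,-0.47 38:-0.12,-0.46 43:-0.16,-0.45 48:-0.20,-0.44 53:-0.24,-0.41 58:-0.27,-0.40 63:-0.31,-0.36 68:-0.34,-0.34 73:-0.36,-0.31 78:-0.39,-0.28 83:-0.42,-0.24 88:-0.43,-0.20 93:-0.45,-0.17 98:-0.46,-0.13 103:-0.47,-0.08 108:-0.48,-0.04 113:-0.48,-0.01 118:-0.48,0.04 123:-0.47,0.09 128:-0.46,0.12 133:-0.45,0.16 138:-0.44,0.20 143:-0.41,0.24 148:-0.40,0.27 153:-0.36,0.31 158:-0.34,0.34 163:-0.31,0.36 168:-0.28,0.39 173:-0.24,0.42 178:-0.20,0.43 183:-0.17,0.45 188:-0.13,0.46 193:-0.08,0.47 198:-0.04,0.48 203:-0.01,0.48 208:0.04,0.48 213:0.09,0.47 218:0.12,0.46 223:0.16,0.45 228:0.20,0.44 233:0.24,0.41 238:0.27,0.40 243:0.31,0.36 248:0.34,0.34 253:0.36,0.31 258:0.39,0.28 263:0.42,0.24 268:0.43,0.20 273:0.45,0.17 278:0.46,0.13 283:0.47,0.08 288:0.48,0.04 293:0.48,0.01 298:0.48,-0.04
```

apply_moves(
  rows=[
    {"claw": 0.243,"slide": [0.47,-0.09,0],"spin": 0},
    {"claw": 0.243,"slide": [0.46,-0.12,0],"spin": 0},
  ],
)

```text
clock: 4.18
tcp_pos: [0.5949, -0.1621, 0.2568]
ee_rot: [0.0, 0.984, 0.179, -0.001]
contact_force: [-3.8, -2.0, 2.6]
width: 0.021
gripper_force: 28.7
```

apply_moves(
  rows=[
    {"claw": 0.243,"slide": [0.45,-0.16,0],"spin": 0},
    {"claw": 0.243,"slide": [0.44,-0.2,0],"spin": 0},
  ],
)

```text
clock: 4.35
tcp_pos: [0.6025, -0.1554, 0.2568]
ee_rot: [0.0, 0.984, 0.179, -0.0]
contact_force: [-3.3, -3.4, 1.9]
width: 0.0213
gripper_force: 28.6
```

apply_moves(
  rows=[
    {"claw": 0.243,"slide": [0.41,-0.24,0],"spin": 0},
    {"claw": 0.243,"slide": [0.4,-0.27,0],"spin": 0},
  ],
)

```text
clock: 4.52
tcp_pos: [0.6086, -0.1477, 0.2568]
ee_rot: [0.001, 0.984, 0.179, 0.0]
contact_force: [0.3, -5.0, 1.3]
width: 0.0212
gripper_force: 28.4
```

apply_moves(
  rows=[
    {"claw": 0.243,"slide": [0.36,-0.31,0],"spin": 0},
    {"claw": 0.243,"slide": [0.34,-0.34,0],"spin": 0},
  ],
)

```text
clock: 4.68
tcp_pos: [0.6132, -0.1392, 0.2569]
ee_rot: [0.001, 0.984, 0.179, 0.001]
contact_force: [2.7, -5.3, -2.0]
width: 0.0212
gripper_force: 28.2
```

apply_moves(
  rows=[
    {"claw": 0.243,"slide": [0.31,-0.36,0],"spin": 0},
    {"claw": 0.243,"slide": [0.28,-0.39,0],"spin": 0},
  ],
)

```text
clock: 4.85
tcp_pos: [0.6163, -0.13, 0.2569]
ee_rot: [0.001, 0.984, 0.179, 0.001]
contact_force: [4.4, -5.5, -3.0]
width: 0.0211
gripper_force: 28.1
```

apply_moves(
  rows=[
    {"claw": 0.243,"slide": [0.24,-0.42,0],"spin": 0},
    {"claw": 0.243,"slide": [0.2,-0.43,0],"spin": 0},
  ],
)

```text
clock: 5.02
tcp_pos: [0.6176, -0.12, 0.2569]
ee_rot: [0.001, 0.984, 0.179, 0.002]
contact_force: [5.6, -3.5, -3.5]
width: 0.0211
gripper_force: 27.9
```

apply_moves(
  rows=[
    {"claw": 0.243,"slide": [0.17,-0.45,0],"spin": 0},
    {"claw": 0.243,"slide": [0.13,-0.46,0],"spin": 0},
  ],
)

```text
clock: 5.18
tcp_pos: [0.6173, -0.11, 0.2569]
ee_rot: [0.0, 0.984, 0.18, 0.002]
contact_force: [6.9, -2.7, -4.3]
width: 0.0213
gripper_force: 27.9
```

apply_moves(
  rows=[
    {"claw": 0.243,"slide": [0.08,-0.47,0],"spin": 0},
    {"claw": 0.243,"slide": [0.04,-0.48,0],"spin": 0},
  ],
)

```text
clock: 5.35
tcp_pos: [0.6151, -0.1001, 0.2569]
ee_rot: [-0.0, 0.984, 0.18, 0.002]
contact_force: [7.3, -1.5, -4.2]
width: 0.0211
gripper_force: 27.9
```

apply_moves(
  rows=[
    {"claw": 0.243,"slide": [0.04,-0.48,0],"spin": 0},
    {"claw": 0.243,"slide": [0,-0.48,0],"spin": 0},
  ],
)

```text
clock: 5.52
tcp_pos: [0.6116, -0.0911, 0.2568]
ee_rot: [-0.0, 0.984, 0.18, 0.001]
contact_force: [3.8, -2.3, -1.0]
width: 0.021
gripper_force: 28.1
```

apply_moves(
  rows=[
    {"claw": 0.243,"slide": [-0.09,-0.47,0],"spin": 0},
    {"claw": 0.243,"slide": [-0.12,-0.46,0],"spin": 0},
  ],
)

```text
clock: 5.68
tcp_pos: [0.6061, -0.0828, 0.2569]
ee_rot: [-0.0, 0.984, 0.18, 0.001]
contact_force: [5.2, -0.7, -2.1]
width: 0.0213
gripper_force: 28.0
```

apply_moves(
  rows=[
    {"claw": 0.243,"slide": [-0.16,-0.45,0],"spin": 0},
    {"claw": 0.243,"slide": [-0.2,-0.44,0],"spin": 0},
  ],
)

```text
clock: 5.85
tcp_pos: [0.5994, -0.0757, 0.2568]
ee_rot: [-0.0, 0.984, 0.18, 0.001]
contact_force: [5.5, -0.9, -3.4]
width: 0.0213
gripper_force: 28.0
```

apply_moves(
  rows=[
    {"claw": 0.243,"slide": [-0.24,-0.41,0],"spin": 0},
    {"claw": 0.243,"slide": [-0.27,-0.4,0],"spin": 0},
  ],
)

```text
clock: 6.02
tcp_pos: [0.5922, -0.0705, 0.2569]
ee_rot: [0.0, 0.984, 0.18, 0.002]
contact_force: [10.3, -1.6, -6.8]
width: 0.0211
gripper_force: 27.7
```

apply_moves(
  rows=[
    {"claw": 0.243,"slide": [-0.31,-0.36,0],"spin": 0},
    {"claw": 0.243,"slide": [-0.34,-0.34,0],"spin": 0},
  ],
)

```text
clock: 6.18
tcp_pos: [0.5835, -0.0661, 0.2569]
ee_rot: [-0.0, 0.984, 0.18, 0.002]
contact_force: [7.1, -0.1, -4.4]
width: 0.0211
gripper_force: 27.8
```

apply_moves(
  rows=[
    {"claw": 0.243,"slide": [-0.36,-0.31,0],"spin": 0},
    {"claw": 0.243,"slide": [-0.39,-0.28,0],"spin": 0},
  ],
)

```text
clock: 6.35
tcp_pos: [0.5737, -0.063, 0.2568]
ee_rot: [-0.0, 0.984, 0.18, 0.001]
contact_force: [3.8, -0.3, -1.3]
width: 0.0212
gripper_force: 28.0
```

apply_moves(
  rows=[
    {"claw": 0.243,"slide": [-0.42,-0.24,0],"spin": 0},
    {"claw": 0.243,"slide": [-0.43,-0.2,0],"spin": 0},
  ],
)

```text
clock: 6.52
tcp_pos: [0.5638, -0.062, 0.2568]
ee_rot: [-0.0, 0.984, 0.18, 0.0]
contact_force: [3.4, 1.9, -1.4]
width: 0.0209
gripper_force: 28.0
```

apply_moves(
  rows=[
    {"claw": 0.243,"slide": [-0.45,-0.17,0],"spin": 0},
    {"claw": 0.243,"slide": [-0.46,-0.13,0],"spin": 0},
  ],
)

```text
clock: 6.68
tcp_pos: [0.5541, -0.0628, 0.2568]
ee_rot: [-0.0, 0.984, 0.18, 0.0]
contact_force: [3.1, 1.6, -0.6]
width: 0.021
gripper_force: 28.1
```

apply_moves(
  rows=[
    {"claw": 0.243,"slide": [-0.47,-0.08,0],"spin": 0},
    {"claw": 0.243,"slide": [-0.48,-0.04,0],"spin": 0},
  ],
)

```text
clock: 6.85
tcp_pos: [0.5447, -0.0653, 0.2568]
ee_rot: [-0.0, 0.984, 0.18, 0.0]
contact_force: [1.5, 2.9, -0.4]
width: 0.0208
gripper_force: 28.2
```

apply_moves(
  rows=[
    {"claw": 0.243,"slide": [-0.48,-0.01,0],"spin": 0},
    {"claw": 0.243,"slide": [-0.48,0.04,0],"spin": 0},
  ],
)

```text
clock: 7.02
tcp_pos: [0.5358, -0.0694, 0.2568]
ee_rot: [-0.0, 0.984, 0.18, -0.0]
contact_force: [1.9, 2.1, 0.3]
width: 0.0209
gripper_force: 28.2
```

apply_moves(
  rows=[
    {"claw": 0.243,"slide": [-0.47,0.09,0],"spin": 0},
    {"claw": 0.243,"slide": [-0.46,0.12,0],"spin": 0},
  ],
)

```text
clock: 7.18
tcp_pos: [0.5279, -0.0749, 0.2567]
ee_rot: [-0.0, 0.984, 0.179, -0.0]
contact_force: [2.0, 2.6, 0.4]
width: 0.0211
gripper_force: 28.3
```

apply_moves(
  rows=[
    {"claw": 0.243,"slide": [-0.45,0.16,0],"spin": 0},
    {"claw": 0.243,"slide": [-0.44,0.2,0],"spin": 0},
  ],
)

```text
clock: 7.35
tcp_pos: [0.521, -0.0817, 0.2568]
ee_rot: [0.0, 0.984, 0.179, 0.0]
contact_force: [2.6, 1.7, -0.0]
width: 0.0213
gripper_force: 28.2
```

apply_moves(
  rows=[
    {"claw": 0.243,"slide": [-0.41,0.24,0],"spin": 0},
    {"claw": 0.243,"slide": [-0.4,0.27,0],"spin": 0},
  ],
)

```text
clock: 7.52
tcp_pos: [0.5155, -0.0895, 0.2568]
ee_rot: [0.0, 0.984, 0.179, 0.0]
contact_force: [4.9, 1.1, -2.5]
width: 0.0212
gripper_force: 28.1
```

apply_moves(
  rows=[
    {"claw": 0.243,"slide": [-0.36,0.31,0],"spin": 0},
    {"claw": 0.243,"slide": [-0.34,0.34,0],"spin": 0},
  ],
)

```text
clock: 7.68
tcp_pos: [0.5114, -0.0981, 0.2568]
ee_rot: [0.0, 0.984, 0.179, 0.001]
contact_force: [6.8, 1.9, -3.4]
width: 0.0211
gripper_force: 28.0
```

apply_moves(
  rows=[
    {"claw": 0.243,"slide": [-0.31,0.36,0],"spin": 0},
    {"claw": 0.243,"slide": [-0.28,0.39,0],"spin": 0},
  ],
)

```text
clock: 7.85
tcp_pos: [0.5088, -0.1071, 0.2568]
ee_rot: [0.0, 0.984, 0.179, 0.001]
contact_force: [9.5, 1.8, -5.5]
width: 0.021
gripper_force: 27.9
```

apply_moves(
  rows=[
    {"claw": 0.243,"slide": [-0.24,0.42,0],"spin": 0},
    {"claw": 0.243,"slide": [-0.2,0.43,0],"spin": 0},
  ],
)

```text
clock: 8.02
tcp_pos: [0.508, -0.1151, 0.2568]
ee_rot: [-0.001, 0.984, 0.18, 0.001]
contact_force: [8.8, 11.4, -3.2]
width: 0.0212
gripper_force: 27.9
```

apply_moves(
  rows=[
    {"claw": 0.243,"slide": [-0.17,0.45,0],"spin": 0},
    {"claw": 0.243,"slide": [-0.13,0.46,0],"spin": 0},
  ],
)

```text
clock: 8.18
tcp_pos: [0.5084, -0.1223, 0.2567]
ee_rot: [-0.002, 0.983, 0.181, 0.001]
contact_force: [5.2, 16.1, 1.0]
width: 0.0209
gripper_force: 28.4
```

apply_moves(
  rows=[
    {"claw": 0.243,"slide": [-0.08,0.47,0],"spin": 0},
    {"claw": 0.243,"slide": [-0.04,0.48,0],"spin": 0},
  ],
)

```text
clock: 8.35
tcp_pos: [0.5102, -0.1311, 0.2567]
ee_rot: [-0.003, 0.983, 0.182, 0.0]
contact_force: [0.1, 14.4, 4.0]
width: 0.021
gripper_force: 28.8
```

apply_moves(
  rows=[
    {"claw": 0.243,"slide": [-0.01,0.48,0],"spin": 0},
    {"claw": 0.243,"slide": [0.04,0.48,0],"spin": 0},
  ],
)

```text
clock: 8.52
tcp_pos: [0.5139, -0.1414, 0.2567]
ee_rot: [-0.002, 0.983, 0.181, 0.0]
contact_force: [4.6, 8.0, -0.5]
width: 0.0211
gripper_force: 28.3
```

apply_moves(
  rows=[
    {"claw": 0.243,"slide": [0.09,0.47,0],"spin": 0},
    {"claw": 0.243,"slide": [0.12,0.46,0],"spin": 0},
  ],
)

```text
clock: 8.68
tcp_pos: [0.5193, -0.1505, 0.2567]
ee_rot: [-0.001, 0.984, 0.18, 0.001]
contact_force: [4.9, 8.0, -0.8]
width: 0.0212
gripper_force: 28.3
```

apply_moves(
  rows=[
    {"claw": 0.243,"slide": [0.16,0.45,0],"spin": 0},
    {"claw": 0.243,"slide": [0.2,0.44,0],"spin": 0},
  ],
)

```text
clock: 8.85
tcp_pos: [0.5257, -0.1574, 0.2567]
ee_rot: [-0.001, 0.984, 0.18, 0.0]
contact_force: [2.9, 9.0, 1.7]
width: 0.0211
gripper_force: 28.4
```

apply_moves(
  rows=[
    {"claw": 0.243,"slide": [0.24,0.41,0],"spin": 0},
    {"claw": 0.243,"slide": [0.27,0.4,0],"spin": 0},
  ],
)

```text
clock: 9.02
tcp_pos: [0.5331, -0.1632, 0.2567]
ee_rot: [-0.001, 0.984, 0.18, -0.0]
contact_force: [0.6, 7.6, 3.0]
width: 0.0206
gripper_force: 28.4
```

apply_moves(
  rows=[
    {"claw": 0.243,"slide": [0.31,0.36,0],"spin": 0},
    {"claw": 0.243,"slide": [0.34,0.34,0],"spin": 0},
  ],
)

```text
clock: 9.18
tcp_pos: [0.5415, -0.1677, 0.2567]
ee_rot: [-0.001, 0.984, 0.18, -0.0]
contact_force: [-1.0, 6.8, 3.6]
width: 0.021
gripper_force: 28.5
```

apply_moves(
  rows=[
    {"claw": 0.243,"slide": [0.36,0.31,0],"spin": 0},
    {"claw": 0.243,"slide": [0.39,0.28,0],"spin": 0},
  ],
)

```text
clock: 9.35
tcp_pos: [0.5504, -0.1707, 0.2567]
ee_rot: [-0.001, 0.984, 0.18, -0.001]
contact_force: [-1.4, 6.9, 3.4]
width: 0.0209
gripper_force: 28.6
```

apply_moves(
  rows=[
    {"claw": 0.243,"slide": [0.42,0.24,0],"spin": 0},
    {"claw": 0.243,"slide": [0.43,0.2,0],"spin": 0},
  ],
)

```text
clock: 9.52
tcp_pos: [0.5597, -0.1721, 0.2567]
ee_rot: [-0.001, 0.984, 0.18, -0.001]
contact_force: [-3.8, 5.6, 5.8]
width: 0.0212
gripper_force: 28.7
```

apply_moves(
  rows=[
    {"claw": 0.243,"slide": [0.45,0.17,0],"spin": 0},
    {"claw": 0.243,"slide": [0.46,0.13,0],"spin": 0},
  ],
)

```text
clock: 9.68
tcp_pos: [0.5691, -0.1719, 0.2566]
ee_rot: [-0.001, 0.984, 0.18, -0.001]
contact_force: [-3.8, 4.3, 7.0]
width: 0.0209
gripper_force: 28.8
```

apply_moves(
  rows=[
    {"claw": 0.243,"slide": [0.47,0.08,0],"spin": 0},
    {"claw": 0.243,"slide": [0.48,0.04,0],"spin": 0},
  ],
)

```text
clock: 9.85
tcp_pos: [0.5782, -0.1702, 0.2567]
ee_rot: [-0.001, 0.984, 0.179, -0.001]
contact_force: [-4.3, 3.6, 5.4]
width: 0.0211
gripper_force: 28.8
```

apply_moves(
  rows=[
    {"claw": 0.243,"slide": [0.48,0.01,0],"spin": 0},
    {"claw": 0.243,"slide": [0.48,-0.04,0],"spin": 0},
  ],
)

```text
clock: 10.02
tcp_pos: [0.587, -0.1669, 0.2567]
ee_rot: [-0.0, 0.984, 0.179, -0.002]
contact_force: [-4.6, 1.3, 6.9]
width: 0.0213
gripper_force: 28.8
```

```bash
python3 - <<'E'
from h import *
D="""5949 1621 -3.8 -2;6025 1554 -3.3 -3.4;6086 1477 .3 -5;6132 1392 2.7 -5.3;6163 13e2 4.4 -5.5;6176 1200 5.6 -3.5;6173 1100 6.9 -2.7;6151 1001 7.3 -1.5;6116 911 3.8 -2.3;6061 828 5.2 -.7;5994 757 5.5 -.9;5922 705 10.3 -1.6;5835 661 7.1 -.1;5737 630 3.8 -.3;5638 620 3.4 1.9;5541 628 3.1 1.6;5447 653 1.5 2.9;5358 694 1.9 2.1;5279 749 2 2.6;5210 817 2.6 1.7;5155 895 4.9 1.1;5114 981 6.8 1.9;5088 1071 9.5 1.8;5080 1151 8.8 11.4;5084 1223 5.2 16.1;5102 1311 .1 14.4;5139 1414 4.6 8;5193 1505 4.9 8;5257 1574 2.9 9;5331 1632 .6 7.6;5415 1677 -1 6.8;5504 1707 -1.4 6.9;5597 1721 -3.8 5.6;5691 1719 -3.8 4.3;5782 1702 -4.3 3.6;5870 1669 -4.6 1.3"""
P=[]
for l in D.split(";"):
    x,y,fx,fy=map(float,l.split()); P.append([x/1e4,-y/1e4])
    print(*tang(P[-1],(fx,fy)))
P=np.array(P);c=np.linalg.lstsq(np.c_[2*P,np.ones(len(P))],(P**2).sum(1),rcond=None)[0];print(c[:2],np.sqrt(c[2]+c[0]**2+c[1]**2))
E
```

```text
-53.2 0.0552 -4.2 -0.7
-42.7 0.0553 -4.7 -0.1
-32.5 0.0555 -4.1 2.9
-22.5 0.0556 -3.9 4.5
-12.5 0.0558 -4.4 5.5
-2.2 0.0558 -3.3 5.7
8.1 0.0561 -3.6 6.5
18.5 0.0562 -3.7 6.4
28.3 0.0566 -3.8 2.3
38.4 0.0565 -3.8 3.6
48.3 0.0565 -4.7 3.0
57.3 0.0563 -9.5 4.2
67.3 0.0562 -6.6 2.7
77.8 0.0562 -3.8 0.5
88.0 0.0559 -3.3 2.0
98.0 0.0556 -3.3 1.2
108.0 0.0553 -2.3 2.3
118.2 0.055 -2.7 1.0
128.3 0.0548 -3.2 0.8
138.4 0.0545 -3.0 -0.8
148.5 0.0543 -3.5 -3.6
158.6 0.0541 -4.3 -5.6
168.5 0.0541 -3.7 -8.9
177.0 0.0539 -11.8 -8.2
-175.3 0.0536 -15.6 -6.5
-165.7 0.0533 -13.9 -3.7
-153.9 0.0534 -5.2 -7.7
-142.5 0.0536 -3.4 -8.8
-132.4 0.0535 -3.9 -8.6
-122.4 0.0536 -3.6 -6.7
-112.2 0.0538 -3.5 -5.9
-102.2 0.054 -2.8 -6.4
-92.2 0.0542 -4.0 -5.4
-82.3 0.0545 -3.2 -4.8
-72.6 0.0548 -3.0 -4.7
-62.8 0.0551 -3.5 -3.3
[ 0.56301901 -0.11712016] 0.05497922389373371
```

```bash
python3 -c "
from h import *
circ(298,221,-7);circ(221,161,-3);circ(161,221,3)"
```

```text
291:-0.67,0.04 284:-0.67,-0.04 277:-0.66,-0.12 270:-0.64,-0.19 263:-0.61,-0.28 256:-0.58,-0.35 249:-0.52,-0.41 242:-0.47,-0.48 235:-0.42,-0.53 228:-0.34,-0.57 221:-0.27,-0.62
218:-0.09,-0.27 215:-0.08,-0.27 212:-0.06,-0.28 209:-0.05,-0.29 206:-0.04,-0.28 203:-0.02,-0.29 200:0.00,-0.29 197:0.01,-0.28 194:0.03,-0.29 191:0.04,-0.29 188:0.05,-0.28 185:0.07,-0.28 182:0.09,-0.27 179:0.10,-0.27 176:0.11,-0.26 173:0.13,-0.26 170:0.14,-0.25 167:0.15,-0.25 164:0.17,-0.23 161:0.18,-0.23
164:-0.18,0.23 167:-0.17,0.23 170:-0.15,0.25 173:-0.14,0.25 176:-0.13,0.26 179:-0.11,0.26 182:-0.10,0.27 185:-0.09,0.27 188:-0.07,0.28 191:-0.05,0.28 194:-0.04,0.29 197:-0.03,0.29 200:-0.01,0.28 203:0.00,0.29 206:0.02,0.29 209:0.04,0.28 212:0.05,0.29 215:0.06,0.28 218:0.08,0.27 221:0.09,0.27
```

apply_moves(
  rows=[
    {"claw": 0.243,"slide": [0.15,0,0],"spin": 0},
    {"claw": 0.243,"slide": [-0.67,0.04,0],"spin": 0},
    {"claw": 0.243,"slide": [-0.67,-0.04,0],"spin": 0},
    {"claw": 0.243,"slide": [-0.66,-0.12,0],"spin": 0},
    {"claw": 0.243,"slide": [-0.64,-0.19,0],"spin": 0},
    {"claw": 0.243,"slide": [-0.61,-0.28,0],"spin": 0},
    {"claw": 0.243,"slide": [-0.58,-0.35,0],"spin": 0},
    {"claw": 0.243,"slide": [-0.52,-0.41,0],"spin": 0},
  ],
)

```text
clock: 10.68
tcp_pos: [0.5434, -0.1684, 0.2568]
ee_rot: [-0.0, 0.984, 0.179, 0.001]
contact_force: [4.7, 5.3, -1.3]
width: 0.0211
gripper_force: 28.2
```

apply_moves(
  rows=[
    {"claw": 0.243,"slide": [-0.47,-0.48,0],"spin": 0},
    {"claw": 0.243,"slide": [-0.42,-0.53,0],"spin": 0},
    {"claw": 0.243,"slide": [-0.34,-0.57,0],"spin": 0},
    {"claw": 0.243,"slide": [-0.27,-0.62,0],"spin": 0},
  ],
)

```text
clock: 11.02
tcp_pos: [0.5219, -0.1534, 0.2568]
ee_rot: [0.0, 0.984, 0.179, 0.001]
contact_force: [8.5, 2.4, -4.2]
width: 0.0215
gripper_force: 28.0
```

apply_moves(
  rows=[
    {"claw": 0.243,"slide": [-0.09,-0.27,0],"spin": 0},
    {"claw": 0.243,"slide": [-0.08,-0.27,0],"spin": 0},
  ],
)

```text
clock: 11.18
tcp_pos: [0.5184, -0.149, 0.2568]
ee_rot: [0.0, 0.984, 0.179, 0.001]
contact_force: [8.3, 2.4, -3.8]
width: 0.0209
gripper_force: 28.0
```

apply_moves(
  rows=[
    {"claw": 0.243,"slide": [-0.06,-0.28,0],"spin": 0},
  ],
)

```text
clock: 11.27
tcp_pos: [0.5169, -0.1469, 0.2568]
ee_rot: [0.0, 0.984, 0.179, 0.001]
contact_force: [7.0, 0.8, -5.2]
width: 0.0211
gripper_force: 28.0
```

apply_moves(
  rows=[
    {"claw": 0.243,"slide": [-0.05,-0.29,0],"spin": 0},
  ],
)

```text
clock: 11.35
tcp_pos: [0.5155, -0.1446, 0.2568]
ee_rot: [0.001, 0.984, 0.179, 0.001]
contact_force: [8.4, 0.3, -4.1]
width: 0.021
gripper_force: 28.0
```

apply_moves(
  rows=[
    {"claw": 0.243,"slide": [-0.04,-0.28,0],"spin": 0},
  ],
)

```text
clock: 11.43
tcp_pos: [0.5143, -0.1426, 0.2569]
ee_rot: [0.001, 0.984, 0.179, 0.001]
contact_force: [11.6, -3.7, -7.6]
width: 0.0209
gripper_force: 27.7
```

apply_moves(
  rows=[
    {"claw": 0.243,"slide": [-0.02,-0.29,0],"spin": 0},
  ],
)

```text
clock: 11.52
tcp_pos: [0.5133, -0.1407, 0.2569]
ee_rot: [0.002, 0.984, 0.179, 0.002]
contact_force: [12.1, -6.2, -9.3]
width: 0.0212
gripper_force: 27.6
```

apply_moves(
  rows=[
    {"claw": 0.243,"slide": [0,-0.29,0],"spin": 0},
  ],
)

```text
clock: 11.6
tcp_pos: [0.5124, -0.1387, 0.2569]
ee_rot: [0.002, 0.984, 0.178, 0.002]
contact_force: [13.3, -9.5, -11.1]
width: 0.021
gripper_force: 27.5
```

apply_moves(
  rows=[
    {"claw": 0.243,"slide": [0.01,-0.28,0],"spin": 0},
  ],
)

```text
clock: 11.68
tcp_pos: [0.5115, -0.1367, 0.2569]
ee_rot: [0.002, 0.984, 0.178, 0.002]
contact_force: [14.1, -10.8, -10.5]
width: 0.0208
gripper_force: 27.5
```

apply_moves(
  rows=[
    {"claw": 0.243,"slide": [0.03,-0.29,0],"spin": 0},
  ],
)

```text
clock: 11.77
tcp_pos: [0.5107, -0.1346, 0.2569]
ee_rot: [0.003, 0.984, 0.177, 0.002]
contact_force: [13.4, -12.3, -10.6]
width: 0.0211
gripper_force: 27.5
```

apply_moves(
  rows=[
    {"claw": 0.243,"slide": [0.04,-0.29,0],"spin": 0},
  ],
)

```text
clock: 11.85
tcp_pos: [0.51, -0.1322, 0.2569]
ee_rot: [0.003, 0.984, 0.177, 0.002]
contact_force: [13.3, -13.6, -10.7]
width: 0.0211
gripper_force: 27.5
```

apply_moves(
  rows=[
    {"claw": 0.243,"slide": [0.05,-0.28,0],"spin": 0},
  ],
)

```text
clock: 11.93
tcp_pos: [0.5094, -0.1297, 0.2569]
ee_rot: [0.003, 0.984, 0.177, 0.002]
contact_force: [11.1, -13.5, -9.3]
width: 0.0213
gripper_force: 27.6
```

apply_moves(
  rows=[
    {"claw": 0.243,"slide": [0.07,-0.28,0],"spin": 0},
  ],
)

```text
clock: 12.02
tcp_pos: [0.5088, -0.127, 0.2569]
ee_rot: [0.003, 0.984, 0.177, 0.001]
contact_force: [9.6, -14.2, -8.6]
width: 0.0213
gripper_force: 27.7
```

apply_moves(
  rows=[
    {"claw": 0.243,"slide": [0.09,-0.27,0],"spin": 0},
  ],
)

```text
clock: 12.1
tcp_pos: [0.5085, -0.1242, 0.2568]
ee_rot: [0.003, 0.984, 0.177, 0.001]
contact_force: [6.9, -12.3, -6.0]
width: 0.0213
gripper_force: 27.9
```

apply_moves(
  rows=[
    {"claw": 0.243,"slide": [0.1,-0.27,0],"spin": 0},
  ],
)

```text
clock: 12.18
tcp_pos: [0.5083, -0.121, 0.2568]
ee_rot: [0.003, 0.984, 0.177, 0.001]
contact_force: [6.4, -10.2, -4.8]
width: 0.0215
gripper_force: 28.0
```

apply_moves(
  rows=[
    {"claw": 0.243,"slide": [0.11,-0.26,0],"spin": 0},
  ],
)

```text
clock: 12.27
tcp_pos: [0.5082, -0.1178, 0.2568]
ee_rot: [0.002, 0.984, 0.177, 0.0]
contact_force: [4.5, -8.7, -2.5]
width: 0.0211
gripper_force: 28.1
```

apply_moves(
  rows=[
    {"claw": 0.243,"slide": [0.13,-0.26,0],"spin": 0},
  ],
)

```text
clock: 12.35
tcp_pos: [0.5084, -0.1143, 0.2568]
ee_rot: [0.002, 0.984, 0.177, -0.0]
contact_force: [3.0, -5.9, -0.7]
width: 0.0209
gripper_force: 28.2
```

apply_moves(
  rows=[
    {"claw": 0.243,"slide": [0.14,-0.25,0],"spin": 0},
  ],
)

```text
clock: 12.43
tcp_pos: [0.5087, -0.1108, 0.2567]
ee_rot: [0.001, 0.984, 0.178, -0.0]
contact_force: [2.3, -2.8, 1.5]
width: 0.0212
gripper_force: 28.2
```

apply_moves(
  rows=[
    {"claw": 0.243,"slide": [0.15,-0.25,0],"spin": 0},
  ],
)

```text
clock: 12.52
tcp_pos: [0.5093, -0.1072, 0.2567]
ee_rot: [0.001, 0.984, 0.178, -0.0]
contact_force: [0.9, -3.7, 0.9]
width: 0.0211
gripper_force: 28.2
```

apply_moves(
  rows=[
    {"claw": 0.243,"slide": [0.17,-0.23,0],"spin": 0},
    {"claw": 0.243,"slide": [0.18,-0.23,0],"spin": 0},
  ],
)

```text
clock: 12.68
tcp_pos: [0.5111, -0.1002, 0.2567]
ee_rot: [0.0, 0.984, 0.179, -0.0]
contact_force: [-1.3, -3.5, 1.3]
width: 0.021
gripper_force: 28.5
```

apply_moves(
  rows=[
    {"claw": 0.243,"slide": [-0.18,0.23,0],"spin": 0},
    {"claw": 0.243,"slide": [-0.17,0.23,0],"spin": 0},
  ],
)

```text
clock: 12.85
tcp_pos: [0.5102, -0.1034, 0.2567]
ee_rot: [-0.001, 0.984, 0.181, 0.0]
contact_force: [1.3, 4.0, 2.0]
width: 0.0213
gripper_force: 28.4
```

apply_moves(
  rows=[
    {"claw": 0.243,"slide": [-0.15,0.25,0],"spin": 0},
  ],
)

```text
clock: 12.93
tcp_pos: [0.5095, -0.1069, 0.2567]
ee_rot: [-0.001, 0.984, 0.18, 0.0]
contact_force: [0.3, 3.2, 1.1]
width: 0.0209
gripper_force: 28.5
```

apply_moves(
  rows=[
    {"claw": 0.243,"slide": [-0.14,0.25,0],"spin": 0},
  ],
)

```text
clock: 13.02
tcp_pos: [0.509, -0.1103, 0.2567]
ee_rot: [-0.0, 0.984, 0.18, -0.0]
contact_force: [-0.0, 3.8, 2.8]
width: 0.0216
gripper_force: 28.5
```

apply_moves(
  rows=[
    {"claw": 0.243,"slide": [-0.13,0.26,0],"spin": 0},
  ],
)

```text
clock: 13.1
tcp_pos: [0.5087, -0.1129, 0.2567]
ee_rot: [-0.001, 0.984, 0.18, -0.0]
contact_force: [0.2, 8.3, 2.4]
width: 0.0209
gripper_force: 28.6
```

apply_moves(
  rows=[
    {"claw": 0.243,"slide": [-0.11,0.26,0],"spin": 0},
  ],
)

```text
clock: 13.18
tcp_pos: [0.5086, -0.115, 0.2567]
ee_rot: [-0.001, 0.984, 0.18, -0.0]
contact_force: [-0.1, 11.1, 3.9]
width: 0.0213
gripper_force: 28.7
```

apply_moves(
  rows=[
    {"claw": 0.243,"slide": [-0.1,0.27,0],"spin": 0},
  ],
)

```text
clock: 13.27
tcp_pos: [0.5087, -0.1171, 0.2567]
ee_rot: [-0.002, 0.984, 0.181, -0.0]
contact_force: [-1.6, 13.1, 5.0]
width: 0.0209
gripper_force: 28.7
```

apply_moves(
  rows=[
    {"claw": 0.243,"slide": [-0.09,0.27,0],"spin": 0},
  ],
)

```text
clock: 13.35
tcp_pos: [0.5087, -0.1193, 0.2566]
ee_rot: [-0.002, 0.983, 0.181, -0.0]
contact_force: [-2.4, 14.6, 6.6]
width: 0.0208
gripper_force: 28.8
```

apply_moves(
  rows=[
    {"claw": 0.243,"slide": [-0.07,0.28,0],"spin": 0},
  ],
)

```text
clock: 13.43
tcp_pos: [0.509, -0.1217, 0.2566]
ee_rot: [-0.002, 0.983, 0.181, -0.0]
contact_force: [-3.9, 16.2, 6.9]
width: 0.0209
gripper_force: 29.0
```

apply_moves(
  rows=[
    {"claw": 0.243,"slide": [-0.05,0.28,0],"spin": 0},
  ],
)

```text
clock: 13.52
tcp_pos: [0.5093, -0.1243, 0.2566]
ee_rot: [-0.003, 0.983, 0.181, -0.001]
contact_force: [-5.6, 16.1, 10.0]
width: 0.0212
gripper_force: 29.2
```

apply_moves(
  rows=[
    {"claw": 0.243,"slide": [-0.04,0.29,0],"spin": 0},
  ],
)

```text
clock: 13.6
tcp_pos: [0.5098, -0.1272, 0.2566]
ee_rot: [-0.003, 0.983, 0.181, -0.001]
contact_force: [-5.9, 14.5, 10.2]
width: 0.0208
gripper_force: 29.3
```

apply_moves(
  rows=[
    {"claw": 0.243,"slide": [-0.03,0.29,0],"spin": 0},
  ],
)

```text
clock: 13.68
tcp_pos: [0.5105, -0.1303, 0.2566]
ee_rot: [-0.002, 0.983, 0.181, -0.001]
contact_force: [-6.3, 12.8, 8.4]
width: 0.0212
gripper_force: 29.2
```

apply_moves(
  rows=[
    {"claw": 0.243,"slide": [-0.01,0.28,0],"spin": 0},
  ],
)

```text
clock: 13.77
tcp_pos: [0.5114, -0.1335, 0.2566]
ee_rot: [-0.002, 0.983, 0.181, -0.001]
contact_force: [-5.5, 11.1, 8.3]
width: 0.0211
gripper_force: 29.2
```

apply_moves(
  rows=[
    {"claw": 0.243,"slide": [0,0.29,0],"spin": 0},
  ],
)

```text
clock: 13.85
tcp_pos: [0.5125, -0.1368, 0.2566]
ee_rot: [-0.002, 0.984, 0.181, -0.001]
contact_force: [-3.9, 7.8, 6.6]
width: 0.0212
gripper_force: 29.0
```

apply_moves(
  rows=[
    {"claw": 0.243,"slide": [0.02,0.29,0],"spin": 0},
  ],
)

```text
clock: 13.93
tcp_pos: [0.5138, -0.1402, 0.2567]
ee_rot: [-0.001, 0.984, 0.18, -0.001]
contact_force: [-2.4, 6.1, 5.4]
width: 0.0209
gripper_force: 28.9
```

apply_moves(
  rows=[
    {"claw": 0.243,"slide": [0.04,0.28,0],"spin": 0},
  ],
)

```text
clock: 14.02
tcp_pos: [0.5153, -0.1434, 0.2567]
ee_rot: [-0.001, 0.984, 0.18, -0.0]
contact_force: [-0.2, 4.4, 3.0]
width: 0.0212
gripper_force: 28.8
```

apply_moves(
  rows=[
    {"claw": 0.243,"slide": [0.05,0.29,0],"spin": 0},
  ],
)

```text
clock: 14.1
tcp_pos: [0.517, -0.1463, 0.2567]
ee_rot: [-0.0, 0.984, 0.18, -0.0]
contact_force: [1.2, 3.9, 1.7]
width: 0.0212
gripper_force: 28.6
```

apply_moves(
  rows=[
    {"claw": 0.243,"slide": [0.06,0.28,0],"spin": 0},
  ],
)

```text
clock: 14.18
tcp_pos: [0.5187, -0.1489, 0.2567]
ee_rot: [-0.0, 0.984, 0.18, 0.0]
contact_force: [1.0, 5.0, 2.0]
width: 0.0212
gripper_force: 28.5
```

apply_moves(
  rows=[
    {"claw": 0.243,"slide": [0.08,0.27,0],"spin": 0},
    {"claw": 0.243,"slide": [0.09,0.27,0],"spin": 0},
  ],
)

```text
clock: 14.35
tcp_pos: [0.5223, -0.1534, 0.2567]
ee_rot: [-0.0, 0.984, 0.179, 0.0]
contact_force: [0.0, 5.6, 2.9]
width: 0.0214
gripper_force: 28.5
```

apply_moves(
  rows=[
    {"claw": 0.243,"slide": [-0.09,-0.27,0],"spin": 0},
    {"claw": 0.243,"slide": [-0.08,-0.27,0],"spin": 0},
    {"claw": 0.243,"slide": [-0.06,-0.28,0],"spin": 0},
    {"claw": 0.243,"slide": [-0.05,-0.29,0],"spin": 0},
    {"claw": 0.243,"slide": [-0.04,-0.28,0],"spin": 0},
    {"claw": 0.243,"slide": [-0.02,-0.29,0],"spin": 0},
    {"claw": 0.243,"slide": [0,-0.29,0],"spin": 0},
    {"claw": 0.243,"slide": [0.01,-0.28,0],"spin": 0},
  ],
)

```text
clock: 15.02
tcp_pos: [0.5119, -0.1372, 0.2569]
ee_rot: [0.003, 0.984, 0.178, 0.002]
contact_force: [11.5, -11.2, -9.6]
width: 0.0209
gripper_force: 27.7
```

apply_moves(
  rows=[
    {"claw": 0.243,"slide": [0.03,-0.29,0],"spin": 0},
    {"claw": 0.243,"slide": [0.04,-0.29,0],"spin": 0},
    {"claw": 0.243,"slide": [0.05,-0.28,0],"spin": 0},
    {"claw": 0.243,"slide": [0.02,-0.08,0],"spin": 0},
    {"claw": 0.243,"slide": [0,0,0],"spin": 0},
  ],
)

```text
clock: 15.43
tcp_pos: [0.5093, -0.1282, 0.2568]
ee_rot: [0.003, 0.984, 0.177, 0.001]
contact_force: [5.3, -8.5, -2.8]
width: 0.0211
gripper_force: 27.9
```

apply_moves(
  rows=[
    {"claw": 0.243,"slide": [0,0,0],"spin": 0},
    {"claw": 0.243,"slide": [0,0,0],"spin": 0},
  ],
)

```text
clock: 15.6
tcp_pos: [0.5093, -0.128, 0.2568]
ee_rot: [0.002, 0.984, 0.177, 0.001]
contact_force: [5.8, -8.3, -3.0]
width: 0.0209
gripper_force: 27.9
```

apply_moves(
  rows=[
    {"claw": 0.243,"slide": [-0.02,0.1,0],"spin": 0},
    {"claw": 0.243,"slide": [-0.01,0.1,0],"spin": 0},
    {"claw": 0.243,"slide": [0,0,0],"spin": 0},
  ],
)

```text
clock: 15.85
tcp_pos: [0.5096, -0.1284, 0.2568]
ee_rot: [0.001, 0.984, 0.178, 0.0]
contact_force: [4.1, -5.7, -2.5]
width: 0.0209
gripper_force: 28.1
```

apply_moves(
  rows=[
    {"claw": 0.243,"slide": [-0.06,0.15,0],"spin": 0},
    {"claw": 0.243,"slide": [-0.06,0.15,0],"spin": 0},
    {"claw": 0.243,"slide": [0,0,0],"spin": 0},
  ],
)

```text
clock: 16.1
tcp_pos: [0.5097, -0.1292, 0.2568]
ee_rot: [-0.0, 0.984, 0.18, 0.0]
contact_force: [4.3, 0.4, 0.3]
width: 0.0213
gripper_force: 28.2
```

apply_moves(
  rows=[
    {"claw": 0.243,"slide": [0,0,0],"spin": 0},
  ],
)

```text
clock: 16.18
tcp_pos: [0.5097, -0.1291, 0.2568]
ee_rot: [-0.0, 0.984, 0.18, 0.0]
contact_force: [5.1, 1.1, -1.4]
width: 0.0212
gripper_force: 28.2
```

apply_moves(
  rows=[
    {"claw": 0.243,"slide": [0.06,-0.2,0],"spin": 0},
    {"claw": 0.243,"slide": [0.06,-0.2,0],"spin": 0},
    {"claw": 0.243,"slide": [0.06,-0.2,0],"spin": 0},
    {"claw": 0.243,"slide": [0.03,-0.15,0],"spin": 0},
    {"claw": 0.243,"slide": [0,0,0],"spin": 0},
  ],
)

```text
clock: 16.6
tcp_pos: [0.5088, -0.1245, 0.2568]
ee_rot: [0.002, 0.984, 0.178, 0.0]
contact_force: [6.0, -8.1, -4.5]
width: 0.0212
gripper_force: 27.9
```

apply_moves(
  rows=[
    {"claw": 0.243,"slide": [-0.05,0.16,0],"spin": 0},
    {"claw": 0.243,"slide": [-0.05,0.16,0],"spin": 0},
    {"claw": 0.243,"slide": [-0.05,0.16,0],"spin": 0},
    {"claw": 0.243,"slide": [0,0,0],"spin": 0},
    {"claw": 0.243,"slide": [0,0,0],"spin": 0},
  ],
)

```text
clock: 17.02
tcp_pos: [0.5091, -0.1255, 0.2567]
ee_rot: [-0.001, 0.984, 0.18, 0.0]
contact_force: [3.2, 4.3, 0.8]
width: 0.0208
gripper_force: 28.4
```

apply_moves(
  rows=[
    {"claw": 0.25,"slide": [0.01,-0.05,0],"spin": 0},
    {"claw": 0.255,"slide": [0,0,0],"spin": 0},
    {"claw": 0.26,"slide": [0,0,0],"spin": 0},
    {"claw": 0.28,"slide": [0,0,0],"spin": 0},
    {"claw": 0.35,"slide": [0,0,0],"spin": 0},
    {"claw": 0.5,"slide": [0,0,0],"spin": 0},
    {"claw": 0.6,"slide": [0,0,0],"spin": 0},
  ],
)

```text
clock: 17.6
tcp_pos: [0.5087, -0.1265, 0.2566]
ee_rot: [0.0, 0.984, 0.179, -0.0]
contact_force: [0.3, 0.0, -0.5]
width: 0.0511
gripper_force: 0.0
```

```bash
python3 - <<'E'
from h import *
to(.6275,.0172,.33)
E
```

```text
slide cm [16.18 -9.26 -7.35] tcp [ 0.5087 -0.1265  0.2566] yaw y -69.4 tilt [-0.0006  0.    ] f [ 0.33  0.   -0.48] w 0.051093984510553296 0.0 j7 -1.1154364344547192 t 17.6
```

apply_moves(
  rows=[
    {"claw": 0.6,"slide": [0,0,-1],"spin": 0},
    {"claw": 0.6,"slide": [0,0,-3],"spin": 0},
    {"claw": 0.4,"slide": [0,0,-3],"spin": 0},
    {"claw": 0.2,"slide": [2,-1.2,-0.4],"spin": 0},
    {"claw": 0,"slide": [3,-1.7,0],"spin": 0},
    {"claw": 0,"slide": [3,-1.7,0],"spin": 0},
    {"claw": 0,"slide": [3,-1.7,0],"spin": 0},
    {"claw": 0,"slide": [3,-1.7,0],"spin": 0},
  ],
)

```text
clock: 18.27
tcp_pos: [0.6124, -0.0009, 0.3319]
ee_rot: [0.0, 0.984, 0.179, 0.0]
contact_force: [-0.2, -1.3, -0.2]
width: 0.0002
gripper_force: 0.0
```

apply_moves(
  rows=[
    {"claw": 0,"slide": [2.2,-1.3,0],"spin": 0},
    {"claw": 0,"slide": [0,0,0],"spin": 0},
    {"claw": 0,"slide": [0,0,0],"spin": 0},
  ],
)

```text
clock: 18.52
tcp_pos: [0.628, 0.02, 0.331]
ee_rot: [-0.0, 0.983, 0.181, 0.0]
contact_force: [0.8, 0.5, 0.8]
width: -0.0004
gripper_force: 0.0
```

```bash
python3 - <<'E'
from h import *
to(.6277,.0177,.275)
s=robot.camera("side");t=robot.camera("top")
a=cv2.resize(s["img"][150:250,240:340,::-1],(400,400),interpolation=cv2.INTER_CUBIC)
b=cv2.resize(t["img"][150:250,260:360,::-1],(400,400),interpolation=cv2.INTER_CUBIC)
cv2.imwrite("pics/st3.png",np.hstack([a,b]))
E
```

```text
slide cm [-0.12  0.21  5.6 ] tcp [0.628 0.02  0.331] yaw y -69.1 tilt [ 0.0002 -0.001 ] f [0.78 0.54 0.81] w -0.0004262528297633381 0.0 j7 -1.4057928372644184 t 18.5167
```

View pics/st3.png

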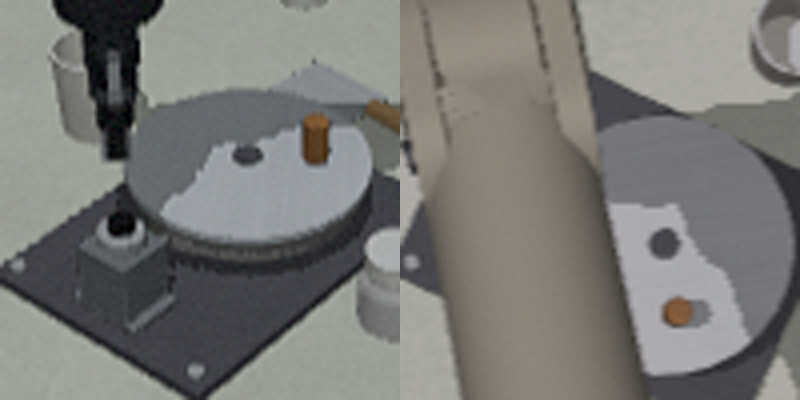

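The side half shows the shut fingertips at (117,158) above the cap at (120,222). The top half shows the knob at (677,311), which is image px (329.3,227.8). I'll check the knob angle while I descend.

apply_moves(
  rows=[
    {"claw": 0,"slide": [-0.12,0.2,1.5],"spin": 0},
    {"claw": 0,"slide": [0,0,2],"spin": 0},
    {"claw": 0,"slide": [0,0,1.2],"spin": 0},
    {"claw": 0,"slide": [0,0,0],"spin": 0},
    {"claw": 0,"slide": [0,0,0],"spin": 0},
  ],
)

```text
clock: 19.03
tcp_pos: [0.6268, 0.0148, 0.2835]
ee_rot: [0.0, 0.984, 0.179, -0.001]
contact_force: [0.0, 0.5, 0.4]
width: 0.0001
gripper_force: 0.0
```

```bash
python3 - <<'E'
from h import *
C=np.array([.563,-.1171])
s=robot.camera("side");t=robot.camera("top")
k=plane(t,329.3,227.8,.113)[:2]-C;print("knob",k,np.hypot(*k),np.degrees(np.arctan2(k[1],k[0]))%360)
to(.6277,.0177,.275)
p=robot.sense()["tcp_pos"]; p=p+Rt(robot.sense())@[0,0,.1734]
for q in(p,[.6277,.0177,.093]):
    E=np.linalg.inv(s["extrinsics"])@np.r_[q,1];uv=s["mtx"]@[E[0]/-E[2],-E[1]/-E[2],1];print(q,uv)
cv2.imwrite("pics/s4.png",cv2.resize(s["img"][165:225,230:310,::-1],(800,600),interpolation=cv2.INTER_CUBIC))
E
```

```text
knob [-0.05417898 -0.00726857] 0.05466437680708497 187.64109302964548
slide cm [ 0.1 -0.2  1. ] tcp [0.6275 0.0155 0.285 ] yaw y -69.4 tilt [0.0014 0.0005] f [0.43 0.23 1.02] w -0.000192775646569706 0.0 j7 -1.4138624939085371 t 19.1333
[0.62776194 0.01546578 0.11160139] [269.519513   200.72161118   1.        ]
[0.6277, 0.0177, 0.093] [269.58098095 206.01426216   1.        ]
```

View pics/s4.png

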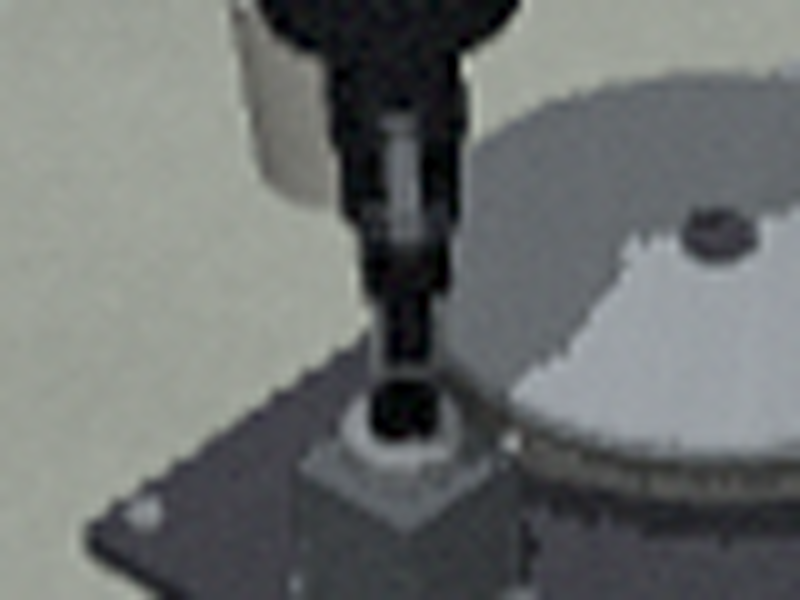

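The knob is at about 188–190° and the estimated spot top is about 190°, so that is within tolerance. The crop shows the fingertips (408,365) right over the cap (405,405). I'll descend onto it gently.

apply_moves(
  rows=[
    {"claw": 0,"slide": [0.1,-0.18,0.5],"spin": 0},
    {"claw": 0,"slide": [0,0,0.5],"spin": 0},
    {"claw": 0,"slide": [0,0,0.2],"spin": 0},
    {"claw": 0,"slide": [0,0,0],"spin": 0},
  ],
)

```text
clock: 19.47
tcp_pos: [0.6276, 0.0181, 0.2714]
ee_rot: [-0.0, 0.984, 0.18, 0.0]
contact_force: [-0.6, 0.9, 1.4]
width: -0.0
gripper_force: 1.0
```

apply_moves(
  rows=[
    {"claw": 0,"slide": [0,0,0.2],"spin": 0},
    {"claw": 0,"slide": [0,0,0],"spin": 0},
  ],
)

```text
clock: 19.63
tcp_pos: [0.6276, 0.0181, 0.2698]
ee_rot: [-0.0, 0.984, 0.18, 0.0]
contact_force: [0.0, 1.4, 2.9]
width: 0.0002
gripper_force: 1.5
```

apply_moves(
  rows=[
    {"claw": 0,"slide": [0,0,0.2],"spin": 0},
    {"claw": 0,"slide": [0,0,0],"spin": 0},
  ],
)

```text
clock: 19.8
tcp_pos: [0.6276, 0.0181, 0.2678]
ee_rot: [-0.0, 0.984, 0.18, 0.0]
contact_force: [-0.7, 1.9, 4.3]
width: -0.0001
gripper_force: 2.0
```

apply_moves(
  rows=[
    {"claw": 0,"slide": [0,0,0.2],"spin": 0},
    {"claw": 0,"slide": [0,0,0],"spin": 0},
  ],
)

```text
clock: 19.97
tcp_pos: [0.6276, 0.0181, 0.2666]
ee_rot: [-0.0, 0.984, 0.18, 0.0]
contact_force: [-1.4, 2.8, 5.6]
width: -0.0
gripper_force: 3.4
```

apply_moves(
  rows=[
    {"claw": 0,"slide": [0,0,0.1],"spin": 0},
    {"claw": 0,"slide": [0,0,0.1],"spin": 0},
    {"claw": 0,"slide": [0,0,0],"spin": 0},
  ],
)

```text
clock: 20.22
tcp_pos: [0.6276, 0.0182, 0.2663]
ee_rot: [0.0, 0.984, 0.18, 0.001]
contact_force: [-8.7, 1.0, 20.0]
width: -0.0003
gripper_force: 10.0
```

Fully down: the cap bottomed out at 20 N. Now straight up.

apply_moves(
  rows=[
    {"claw": 0,"slide": [0,0,-0.3],"spin": 0},
    {"claw": 0,"slide": [0,0,-0.5],"spin": 0},
    {"claw": 0,"slide": [0,0,-1],"spin": 0},
    {"claw": 0,"slide": [0,0,-2],"spin": 0},
    {"claw": 0,"slide": [0,0,-2],"spin": 0},
    {"claw": 0,"slide": [0,0,-2],"spin": 0},
    {"claw": 0,"slide": [0,0,0],"spin": 0},
    {"claw": 0,"slide": [0,0,0],"spin": 0},
  ],
)

```text
clock: 20.88
tcp_pos: [0.6278, 0.0175, 0.3431]
ee_rot: [0.0, 0.984, 0.179, 0.001]
contact_force: [0.1, -0.2, -0.7]
width: -0.0001
gripper_force: 0.0
```

```bash
python3 - <<'E'
from h import *
C=np.array([.563,-.1171])
t=robot.camera("top");h=cv2.cvtColor(t["img"],cv2.COLOR_RGB2HSV).astype(int)
m=np.zeros(h.shape[:2],bool);m[214:242,316:344]=1;m&=(h[...,0]<22)&(h[...,1]>110)&(h[...,2]>50)
ys,xs=np.nonzero(m);k=plane(t,xs.mean(),ys.mean(),.11)[:2]-C
print(xs.mean(),ys.mean(),np.hypot(*k),np.degrees(np.arctan2(k[1],k[0]))%360); to(.6277,.0177,.33)
s=robot.camera("side");cv2.imwrite("pics/s5.png",cv2.resize(s["img"][150:250,230:350,::-1],(720,600),interpolation=cv2.INTER_CUBIC))
E
```

```text
328.96875 227.46875 0.053421145191446306 187.03994865262666
slide cm [ 0.03 -0.01  1.17] tcp [0.6275 0.0175 0.3417] yaw y -69.3 tilt [-0.0002  0.0004] f [ 0.6  -0.18 -0.48] w 6.308630476037203e-05 0.0 j7 -1.4030939350028175 t 20.9333
```

View pics/s5.png

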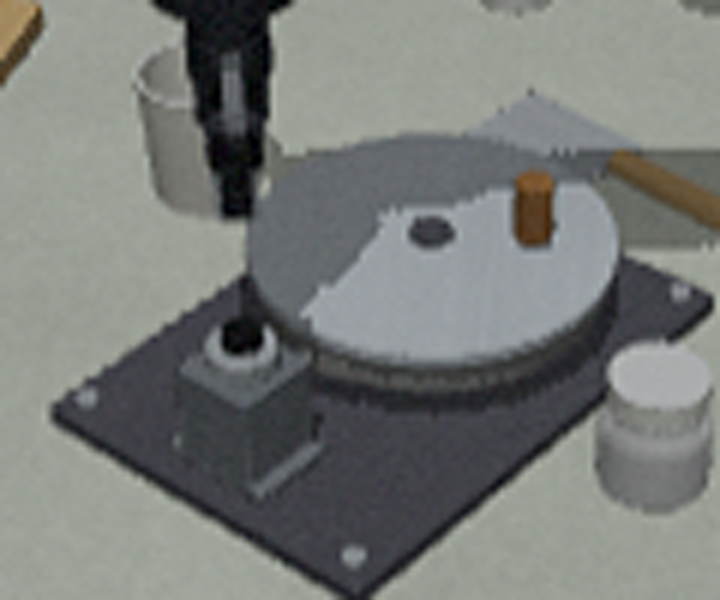

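The picture shows the cap up at (243,336), the knob unmoved at (533,208) and the gripper clear of everything. Handing in.

```bash
python3 -c "
from plant import robot
print(robot.close_job())"
```

```text
the job is handed in; nothing more can be done
None
```

I found the high spot by feel in both directions, stopped it at the pointer to within an estimated 3°, pressed the cap fully down once and left it up again with the robot clear; the job is handed in, and no verdict came back.

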